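Shut the mug steriliser and hold its run paddle

TASK

A mug is waiting in the small ultraviolet steriliser on the worktop, whose front flap hangs open: push the flap up until it is fully shut, with the mug left standing inside. Then press the blue sprung paddle on the control pod at its right about half way down, into the green band and never down to its stop (that trips the machine), and finish while still holding it there; do not let go at the end. Leave the salt shaker, the garlic and the tin beside it where they stand.

Things in the scene. Friction and masses are not known exactly. Their poses are not given: they have to be found in the camera images.
- steriliser: White cabinet fixed to the worktop, 182 deep x 260 wide x 145 high mm, open in front behind the flap. Origin: middle of its front edge, at worktop height; x into the machine (away from the flap), y to its left as the robot sees it, z up. Shell x = 0 to 170 mm, its top overhangs the flap to x = -12. A pod 90 wide x 115 deep x 85 high, x = -65 to 50, y = -223 to -133, bears the blue paddle. Only position and yaw vary.
- flap_panel (a joint): Opening of the flap (white frame with window, 256 wide x 104 high x 12 thick mm, hinged along its lower edge), rad: 0 = shut, upright under the top's edge; grows as its top comes down towards the robot. Starts at 0.3 to 0.6. Stiff hinge: it stays where it is left; about 3 N at the handle moves it. Plain stop at 0, no latch.
- flap_handle (a point): Middle of the flap's handle, a steel bar 10 mm thick, 148 long, along the machine's y; 90 mm up the flap from the hinge line and 36 out from its mid-plane (25 mm gap behind the bar). With the flap open by a it lies at machine x = -6 - 90 sin a - 36 cos a, z = 18 + 90 cos a - 36 sin a (mm); shut: x = -42, z = 108.
- flap_hinge (a point): Middle of the flap's hinge line, at machine x = -6, y = 0, z = 18 mm; the line runs along the machine's y.
- paddle_plate (a joint): Travel of the blue sprung paddle, rad: 0 = released, 0.35 = at its stop. Green band: 0.11 to 0.24 (middle 0.175). Over 0.32 trips the machine. A spring lifts it when let go: pressed straight down at the pad it takes about 3 N to start moving, 6 N at 0.175, 9 N at the stop.
- paddle_pad (a point): Place to press: upper face of the blue paddle (70 long x 56 wide x 8 thick mm), mid-width, 15 mm from its front end, 55 from its hinge. Released it is about 125 mm above the worktop, at machine x = -30, y = -178 mm; pressing moves it down an arc of 55 mm radius, about 10 mm down at 0.175 rad, 19 at the stop. Two gauge plates stand with inner faces 33 mm either side of the paddle's middle.
- paddle_hinge (a point): Middle of the paddle's hinge line, at its back end, machine x = 20, y = -178, z = 102 mm; the line runs along the machine's y. At rest the paddle slopes up by 0.35 rad from here towards the robot; at its stop it is level.
- gauge (a point): Top of the left one of two white upright gauge plates (10 x 9 mm, up to 131 mm above the worktop) at machine x = -44, 37.5 mm either side of the paddle's middle. Each carries a green band above a red one; the white line on the paddle's front edge shows its travel against them: level with the green is right.
- mug_in: White mug, 79 x 109 (over the handle) x 89 mm, standing loose inside the steriliser on its floor (20 mm above the worktop). Origin: centre of its underside, z up.
- salt: Salt shaker with a grey top, 44 mm across, 90 high, loose on the worktop to the left of the machine; origin at the centre of its underside, z up.
- bulb: Garlic bulb, 53 mm across, 53 high, loose on the worktop to the left and in front of the machine; origin at the centre of its underside, z up.
- tin: Tall food tin, 57 mm across, 72 high, loose on the worktop to the right of the machine; origin at the centre of its underside, z up.
There are look-alikes about, which are no part of the job. Of the things like the tin, leave any that is purple or turquoise; of the rest the smaller one is meant.

How it is judged:
By the outcome, as a careful person would: the job done as asked, in the order asked, and still so for the second after the job is handed in, while the arm keeps its last pose, push and grip.
It also fails if it takes over 38 s, if anything falls off the work surface, if the arm or the gripper's body presses on something with over 40 N, if the wrist force passes 120 N, or if a joint passes its speed limit or range.

ROBOT

A 6-joint arm with a two-finger parallel gripper is mounted at the origin on a cart in front of the work surface, level with it; the furniture and walls round the work are solid. World frame = base frame: x ahead of the robot, y to its left, z up, the work surface at z = 0. Lengths are in m, angles in rad, forces in N, time in s.
With the tool pointing down it reaches from about 0.25 to 0.725 m from the base axis. Payload 4 kg.
Tool frame: the origin (TCP) lies on the centre line of the jaws, within the pads' length; the fingertips stand 11 mm ahead of it and the grasp point (between the pads) lies 8 mm behind it; z points along the fingers, x is the direction in which the jaws open and shut, and the axes are right-handed (so a half turn about z gives the same grasp; the last joint's range is limited). The gripper opens to 85 mm and grips with 20 to 120 N. Pads are 22 mm wide; open, the fingers measure 114 mm over their backs; the gripper's body (76 mm by 85 mm) begins 54 mm behind the grasp point. The pads swing forward as they close: fully open they stand 13 mm farther back than shut.
Start: joints at [1.219, 0.241, 0.005, 1.335, 0, 1.571], TCP at [0.172, 0.469, 0.242] pointing down, gripper open.
Joint ranges: [-2.72, 2.72], [-1.05, 1.87], [-1.09, 1.28], [-1.99, 2.15], [-1.42, 1.44], [-3.14, 3.14]. Speed limits (rad/s): [2.79, 2.79, 3.14, 3.14, 3.14, 3.14].

INTERFACE

Orientations are given as a unit quaternion [x, y, z, w].
In Python, from workcell import bot, viewer, order gives the robot as it stands. The module is installed in compiled form; this text tells all that it offers.
- The arm moves only by the tool send_rows, never from a script. Its argument "increments" is a list that holds one entry, the list of rows, each a list of 4 numbers: the shift along the tool's x, y, z in m, then the turn about the tool's z in degrees. A call has exactly 8 rows; each row shifts and turns the pose as measured when the row begins, along the tool's axes as they then stand; what a row does not reach is not made up. A row lasts 1/10 s, in which the tool goes at most 50 mm and 8.59 degrees, less where a joint would pass 70% of its speed; a pose out of reach is approached as far as the arm can. A call is refused whole if a number of a shift passes 0.05 or a number of a turn 8.59, either way. A call with a gripper value outside its range is refused whole. "hand" is the closure, from -1 (fully open) to 1 (shut), so that 0 is half open, set as the call begins (left out, the last holds). The fingers move at their own pace and stop on an object; the grip force is fixed at half the most. Time passes only in rows, so rows that do not move let the fingers close, or fill a call up. It gives the time, the measured TCP pose, the force and the opening at its end, in the units of the state.
- bot.get_obs(): the state, without advancing time (a new reading comes with each control period).
- viewer.camera(name): name is "scene" or "top" or "wrist"; returns a dict with "image" (400x640x3 uint8, red, green, blue), "range_z" (400x640 float32, m along the optical axis (not along the pixel's ray), 0 where there is no reading), "camera_matrix" (3x3 intrinsics, pixels), "dist" ([k1, k2, p1, p2, k3] as OpenCV has them; the pictures are not rectified), "eye" and "rotation" of the camera in the world. Camera axes: x right, y down, z forward; pixel columns grow to the right and rows downward; lengths in m; the calibration is good to about 2 mm. A picture is of the moment at which its call begins.
- order.job_done(): hands the job in, once; it reports no verdict.
The state is a dict: "clock": time; "joint_pos": joint angles; "joint_vel": joint speeds; "tau": joint torques, N m; "eef_pos": TCP position; "tool_rot": TCP orientation; "ft_force": force on the tool from outside, world axes, zero at the start; "ft_torque": the same for the moment, N m; "grip_width": finger opening in m.
Only numpy, scipy, OpenCV 4.12 (cv2) and the standard library are available. Lean on these libraries where they do the work, as an engineer would, in place of code of your own. Each camera call takes 0.05 s, during which the arm holds its last target.

## Working session

There is one attempt and no reset: what is moved stays moved. The work goes in short steps, Python scripts to look and compute and a tool call to move; the robot and the scene stay as the last step left them, time stands still between calls to the robot, and variables do not carry over. Pictures are saved under pics/ and viewed, and the job is handed in when it is done.

Besides the shell and the picture viewer there is one more tool, called after "Emit:" as name(argument=value, ...), one argument or row to a line, values as JSON. send_rows: Moves the arm, as the interface text tells. Its arguments: {"type":"object","properties":{"increments":{"type":"array","items":{"type":"array","items":{"type":"array","items":{"type":"number"}}}},"hand":{"type":"number"}},"required":["increments"]}

```bash
mkdir -p pics; python3 - <<'E'
from workcell import bot, viewer
import cv2, numpy as np
o=bot.get_obs(); print({k:np.round(v,3) for k,v in o.items()})
for n in ["scene","top","wrist"]:
    c=viewer.camera(n); cv2.imwrite(f"pics/{n}0.png",c["image"][:,:,::-1]); np.savez(f"{n}0.npz",**c)
    print(n,c["camera_matrix"],c["dist"],c["eye"],c["rotation"])
E
```

```text
{'clock': np.float64(0.0), 'joint_pos': array([ 1.219,  0.241,  0.004,  1.335, -0.   ,  1.571]), 'joint_vel': array([-0.001, -0.   ,  0.001,  0.001,  0.002, -0.001]), 'tau': array([ 1.0000e-03, -3.7231e+01,  2.5241e+01,  1.7000e-02,  0.0000e+00,
       -0.0000e+00]), 'eef_pos': array([0.172, 0.469, 0.241]), 'tool_rot': array([ 0.82 ,  0.572, -0.001,  0.001]), 'ft_force': array([-0.369, -0.973, -0.372]), 'ft_torque': array([ 0.032, -0.005, -0.039]), 'grip_width': np.float64(0.086)}
scene [[465.80081589   0.         313.24210002]
 [  0.         465.80081589 199.18758713]
 [  0.           0.           1.        ]] [-0.06724143  0.          0.          0.          0.        ] [-0.24807517 -0.52002099  0.98726681] [ 0.81779222 -0.42430897  0.18788294 -0.34040826]
top [[465.82983542   0.         315.58453433]
 [  0.         465.82983542 198.76391764]
 [  0.           0.           1.        ]] [0.03210841 0.         0.         0.         0.        ] [ 0.31355202 -0.00487497  1.46778363] [ 0.70580003 -0.70461772  0.05860963 -0.0438759 ]
wrist [[292.98564136   0.         321.32640232]
 [  0.         292.98564136 197.79427876]
 [  0.           0.           1.        ]] [0.0088122 0.        0.        0.        0.       ] [0.10529154 0.49212438 0.37360962] [0.81174754 0.56704404 0.0788218  0.11538674]
```

View pics/scene0.png

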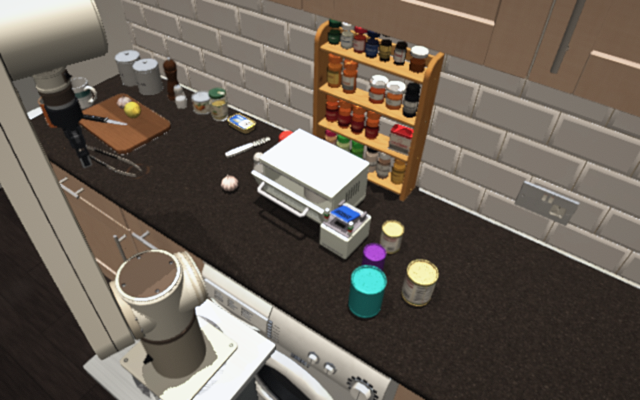

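View pics/top0.png

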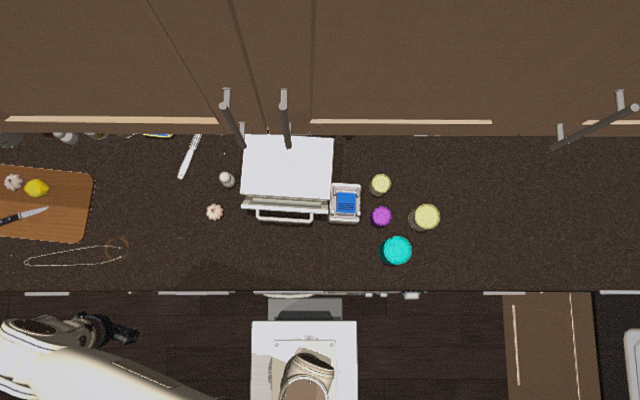

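View pics/wrist0.png

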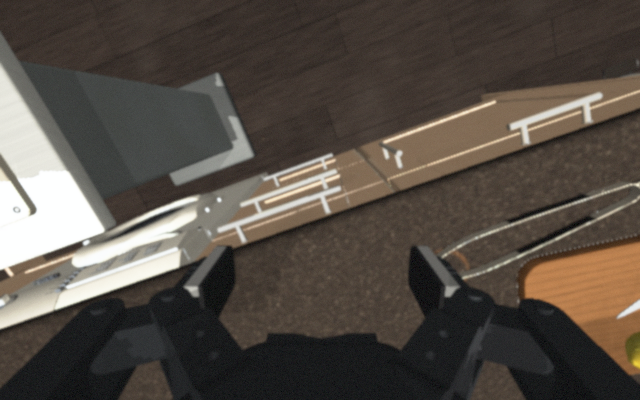

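The top view shows the steriliser cabinet at (242-333, 135-212), its handle bar at about (285, 216), the blue paddle at (346, 203), the garlic at (215, 212) and the salt at (227, 180). Tin-like things are at (381, 184) small tan, (382, 216) purple, (427, 217) larger tan and (397, 250) turquoise. The tin meant is the smaller tan one at (381, 184). I only have to avoid it.

```bash
cat > h.py <<'E'
import numpy as np, cv2
from scipy.spatial.transform import Rotation as R
def load(n): 
    return dict(np.load(n))
def rays(c,uv):
    uv=np.asarray(uv,float).reshape(-1,1,2)
    p=cv2.undistortPoints(uv,c["camera_matrix"],c["dist"]).reshape(-1,2)
    return np.c_[p,np.ones(len(p))]
def rot(c):
    q=c["rotation"]; return R.from_quat(q).as_matrix() if q.shape==(4,) else q
def pts(c):
    h,w=c["range_z"].shape; v,u=np.mgrid[:h,:w]
    d=rays(c,np.c_[u.ravel(),v.ravel()])*c["range_z"].reshape(-1,1)
    P=d@rot(c).T+c["eye"]; P[c["range_z"].ravel()==0]=np.nan
    return P.reshape(h,w,3)
def plane(c,uv,z):
    d=rays(c,uv)@rot(c).T; return c["eye"]+d*((z-c["eye"][2])/d[:,2:])
def proj(c,P):
    M=rot(c); X=(np.asarray(P,float).reshape(-1,3)-c["eye"])@M
    return cv2.projectPoints(X,np.zeros(3),np.zeros(3),c["camera_matrix"],c["dist"])[0].reshape(-1,2)
E
python3 - <<'E'
from h import *
t=load("top0.npz"); s=load("scene0.npz")
P=pts(t)
print("worktop z",np.nanmedian(P[240:280,120:230,2]))
roof=P[150:190,250:325,2]; print("roof z",np.nanmedian(roof))
m=(np.abs(P[...,2]-0.145)<0.008); m[:, :235]=0; m[:,345:]=0; m[:134]=0; m[225:]=0
m=cv2.morphologyEx(m.astype(np.uint8),cv2.MORPH_OPEN,np.ones((5,5)))
Q=P[m>0]; r=cv2.minAreaRect(Q[:,:2].astype(np.float32)*1000); print("roof rect",r, cv2.boxPoints(r))
for n,c in(("top",t),("scene",s)):
    hsv=cv2.cvtColor(c["image"],cv2.COLOR_RGB2HSV)
    b=cv2.inRange(hsv,(105,120,80),(125,255,255)); v,u=np.nonzero(b); 
    k,l,st,ce=cv2.connectedComponentsWithStats(b)
    PP=pts(c)
    for i in range(1,k):
        if st[i,4]>50: print(n,st[i],ce[i],np.nanmedian(PP[l==i],0))
for px in [(381,184),(382,216),(427,217),(397,250),(215,212),(227,179)]: print(px,P[px[1],px[0]])
cv2.imwrite("pics/a.png",cv2.resize(t["image"][120:270,190:450,::-1],None,fx=3,fy=3,interpolation=cv2.INTER_CUBIC))
cv2.imwrite("pics/b.png",cv2.resize(s["image"][120:320,210:450,::-1],None,fx=3,fy=3,interpolation=cv2.INTER_CUBIC))
E
```

```text
worktop z -7.690417884131939e-05
roof z 0.1453060466017254
roof rect ((605.058837890625, 50.96734619140625), (260.7066345214844, 183.42868041992188), 86.6382064819336) [[505.8583  -73.78346]
 [688.9714  -84.53984]
 [704.2594  175.71815]
 [521.1463  186.47453]]
top [336 193  19  20 354] [345.50282486 202.43785311] [ 0.50096707 -0.12048635  0.11943463]
scene [331 206  29  16 269] [345.27509294 213.27509294] [ 0.49989357 -0.12326479  0.11910417]
(381, 184) [ 0.56489309 -0.23469435  0.065163  ]
(382, 216) [ 0.46616831 -0.235524    0.06648315]
(427, 217) [ 0.46101825 -0.36604094  0.08979647]
(397, 250) [ 0.36253529 -0.27157802  0.10156895]
(215, 212) [0.48003734 0.27360801 0.0412308 ]
(227, 179) [0.57498704 0.23258785 0.08377978]
```

View pics/a.png

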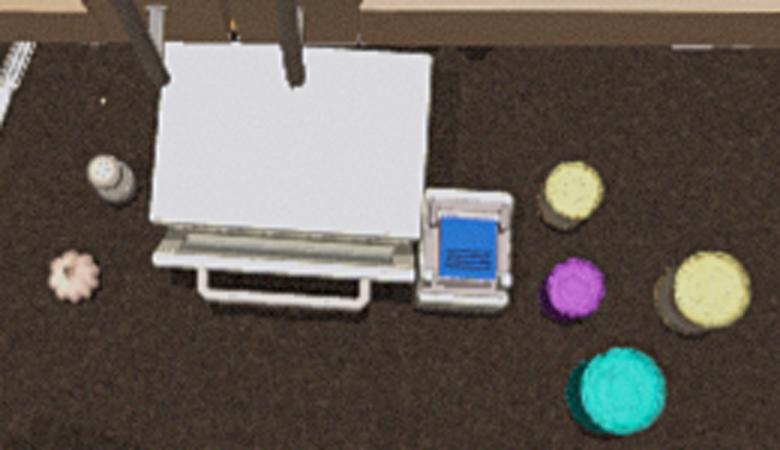

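View pics/b.png

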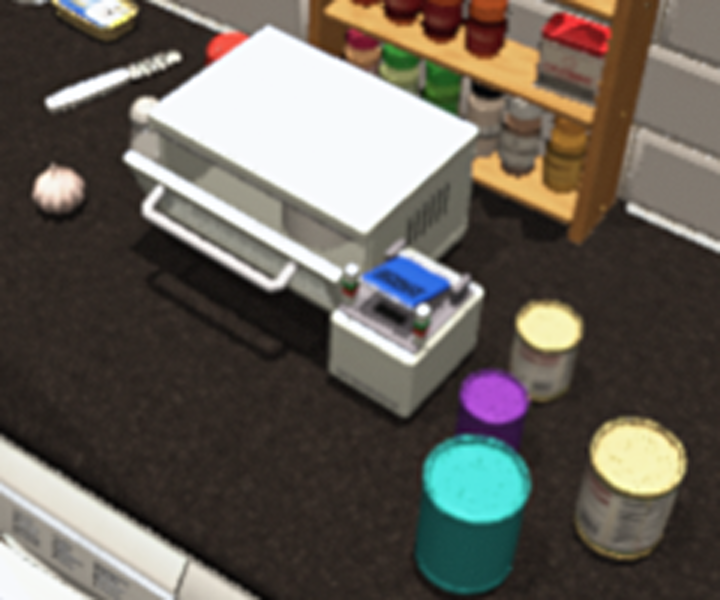

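```bash
python3 - <<'E'
from h import *
O=np.array([.5255,.0556]); ex=np.array([.9983,-.0587]); ey=np.array([.0587,.9983])
for n in ("top","scene"):
    c=load(n+"0.npz"); P=pts(c); d=P[...,:2]-O
    X,Y,Z=1e3*(d@ex),1e3*(d@ey),1e3*P[...,2]
    m=(X>-115)&(X<-55)&(abs(Y)<60)&(Z>45)&(Z<135)
    v,u=np.nonzero(m); 
    for lo in range(-60,60,20):
        k=m&(Y>=lo)&(Y<lo+20); 
        if k.sum(): 
            f=k&(X<np.nanmin(X[k])+8)
            print(n,lo,k.sum(),"xmin",X[k].min().round(1),"bar x,z",np.median(X[f]).round(1),np.median(Z[f]).round(1))
    k=(X>-70)&(X<-20)&(abs(Y)<120)&(Z>100)&(Z<130); print("flap top edge",np.median(X[k]),np.median(Z[k]))
    m=(Z>75)&(Z<95)&(X>-70)&(X<60)&(Y>-230)&(Y<-130); print("pod",[np.percentile(X[m],[1,99]).round(1),np.percentile(Y[m],[1,99]).round(1)])
    hsv=cv2.cvtColor(c["image"],cv2.COLOR_RGB2HSV); b=cv2.inRange(hsv,(105,120,80),(125,255,255))>0
    b[:190]=0; b[226:]=0; b[:,:330]=0; b[:,365:]=0
    print("paddle",[np.percentile(A[b],[2,50,98]).round(1) for A in(X,Y,Z)])
for a in(.3,.4,.5,.6): print(a,-6-90*np.sin(a)-36*np.cos(a),18+90*np.cos(a)-36*np.sin(a), "top edge",-6-104*np.sin(a),18+104*np.cos(a))
E
```

```text
top -60 23 xmin -76.8 bar x,z -72.8 92.5
top -40 24 xmin -76.6 bar x,z -72.9 92.4
top -20 22 xmin -77.1 bar x,z -74.2 91.9
top 0 20 xmin -75.9 bar x,z -72.5 93.2
top 20 26 xmin -76.3 bar x,z -73.9 92.9
top 40 21 xmin -75.3 bar x,z -72.1 91.4
flap top edge -41.53801108806114 113.59426311573162
pod [array([-64.4,  48.5]), array([-221.7, -133. ])]
paddle [array([nan, nan, nan]), array([nan, nan, nan]), array([nan, nan, nan])]
scene -60 22 xmin -77.9 bar x,z -75.4 91.7
scene -40 26 xmin -78.8 bar x,z -75.1 91.6
scene -20 23 xmin -79.1 bar x,z -75.4 91.2
scene 0 24 xmin -77.8 bar x,z -75.4 92.4
scene 20 21 xmin -79.8 bar x,z -75.7 91.6
scene 40 23 xmin -79.8 bar x,z -75.0 91.3
flap top edge -45.56500650678 112.98521754072655
pod [array([-66.2,  49.9]), array([-224.4, -130.7])]
paddle [array([nan, nan, nan]), array([nan, nan, nan]), array([nan, nan, nan])]
0.3 -66.98893220804237 93.34155658149632 top edge -36.73410149277932 117.35499486906302
0.4 -74.20584659188242 86.87642913714824 top edge -46.499507600099655 113.79034337630006
0.5 -80.74127070243169 79.72311118038223 top edge -55.86025601483711 109.26858643659877
0.6 -86.5299047423016 71.95307629964978 top edge -64.72281723308367 103.83490395060655
```

The frame checks out: the pod edges land within about 2 mm of the listed values. The flap is open by about 0.39 rad, with the bar at machine (-74, 0, 87). I'll close the fingers, square up and fly to a point in front of the handle.

Emit:
send_rows(
  hand=1,
  increments=[
    [[0, 0, 0, -8.4], [0, 0, 0, -8.4], [-0.03, 0.02, 0, 0], [-0.045, 0.03, 0, 0], [-0.045, 0.03, 0, 0], [-0.045, 0.03, 0, 0], [-0.045, 0.03, 0, 0], [-0.045, 0.03, 0, 0]],
  ],
)

```text
clock: 0.95
eef_pos: [0.3208, 0.2221, 0.2388]
tool_rot: [0.718, 0.696, -0.002, 0.001]
ft_force: [0.8, -0.1, -0.6]
grip_width: 0.0004
```

```bash
cat > st.py <<'E'
from h import *
from workcell import bot
o=bot.get_obs(); O=np.array([.5255,.0556]); ex=np.array([.9983,-.0587]); ey=np.array([.0587,.9983])
p=o["eef_pos"]; d=p[:2]-O; x=R.from_quat(o["tool_rot"]).as_matrix()
print("t",round(float(o["clock"]),2),"machine mm",(1e3*np.r_[d@ex,d@ey,p[2]]).round(1),"toolx ang",np.degrees(np.arctan2(x[1,0],x[0,0])).round(2),"F",np.round(o["ft_force"],2),"w",o["grip_width"],"tz",x[:,2].round(3))
E
python3 st.py
```

```text
t 0.95 machine mm [-214.1  154.2  238.8] toolx ang 88.16 F [ 0.84 -0.08 -0.56] w 0.00042165927718428644 tz [-0.002 -0.004 -1.   ]
```

Emit:
send_rows(
  increments=[
    [[-0.035, 0.022, 0, 1.5], [-0.035, 0.022, 0.0, 0], [-0.035, 0.022, 0.02, 0], [-0.035, 0.022, 0.03, 0], [-0.02, 0.01, 0.035, 0], [0, 0, 0.035, 0], [0, 0, 0.03, 0], [0, 0, 0, 0]],
  ],
)

```text
clock: 1.75
eef_pos: [0.4158, 0.0444, 0.0871]
tool_rot: [0.732, 0.681, 0.001, 0.003]
ft_force: [-2.3, -0.0, 0.8]
grip_width: 0.0002
```

```bash
python3 st.py
```

```text
t 1.75 machine mm [-108.8  -17.6   87.1] toolx ang 85.85 F [-2.31 -0.03  0.84] w 0.00019854240108888873 tz [ 0.006 -0.003 -1.   ]
```

Emit:
send_rows(
  increments=[
    [[0.01, 0, 0, 0], [0.008, 0.006, 0, 0], [0, 0.008, 0, 0], [0, 0.008, -0.002, 0], [0, 0.006, -0.003, 0], [0, 0.006, -0.003, 0], [0, 0.006, -0.003, 0], [0, 0.006, -0.003, 0]],
  ],
)

```text
clock: 2.55
eef_pos: [0.4562, 0.0622, 0.1067]
tool_rot: [0.73, 0.683, -0.007, -0.003]
ft_force: [-3.9, -0.5, 0.7]
grip_width: -0.0002
```

```bash
python3 st.py
```

```text
t 2.55 machine mm [-69.6   2.5 106.7] toolx ang 86.21 F [-3.93 -0.5   0.68] w -0.0001620800005963761 tz [-0.014 -0.005 -1.   ]
```

Emit:
send_rows(
  increments=[
    [[0, 0.005, 0, 0], [0, 0.005, 0, 0], [0, 0.004, 0, 0], [0, 0.004, 0, 0], [0, 0.004, 0, 0], [0, 0.004, 0, 0], [0, 0.004, 0, 0], [0, 0.004, 0, 0]],
  ],
)

```text
clock: 3.35
eef_pos: [0.4685, 0.062, 0.1095]
tool_rot: [0.728, 0.685, -0.024, -0.021]
ft_force: [-12.4, 0.6, 9.3]
grip_width: -0.0001
```

```bash
python3 st.py; python3 - <<'E'
from h import *
from workcell import viewer
for n in("scene","top"):
    c=viewer.camera(n); np.savez(n+"1.npz",**c)
    s=c["image"][120:280,210:400] if n=="scene" else c["image"][120:240,220:380]
    cv2.imwrite(f"pics/{n}1.png",cv2.resize(s[:,:,::-1],None,fx=3.5,fy=3.5,interpolation=cv2.INTER_CUBIC))
E
```

```text
t 3.35 machine mm [-57.3   3.1 109.5] toolx ang 86.53 F [-12.38   0.56   9.32] w -0.00011483139748102837 tz [-0.064 -0.001 -0.998]
```

View pics/scene1.png

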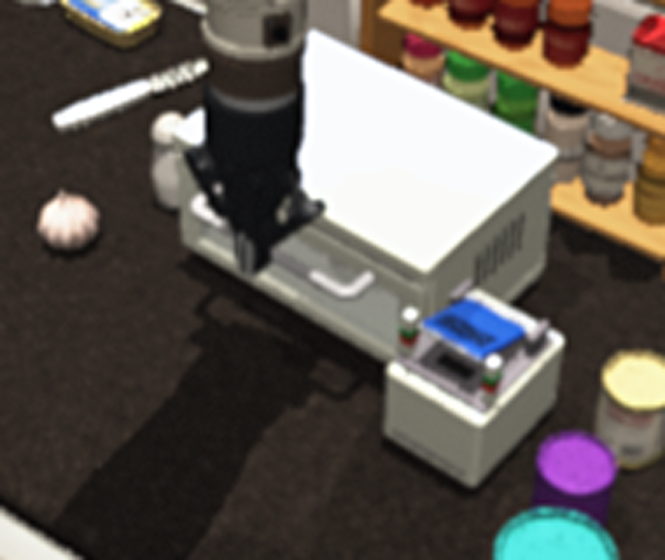

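View pics/top1.png

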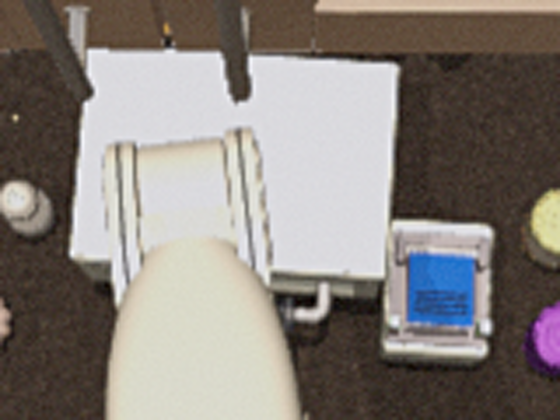

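```bash
cat > bar.py <<'E'
from h import *
import sys
O=np.array([.5255,.0556]); ex=np.array([.9983,-.0587]); ey=np.array([.0587,.9983])
for f in sys.argv[1:]:
    c=load(f); P=pts(c); d=P[...,:2]-O
    X,Y,Z=1e3*(d@ex),1e3*(d@ey),1e3*P[...,2]
    for lo,hi in((-72,-50),(-50,-35),(35,50),(50,72)):
        m=(X>-70)&(X<-33)&(Y>lo)&(Y<hi)&(Z>85)&(Z<125)
        if m.sum(): print(f,lo,m.sum(),"x",np.percentile(X[m],[5,50,95]).round(1),"z",np.percentile(Z[m],[5,50,95]).round(1))
E
python3 bar.py scene1.npz top1.npz
```

```text
scene1.npz -72 26 x [-46.9 -43.9 -39.4] z [105.8 111.3 113.3]
scene1.npz -50 18 x [-46.5 -43.1 -38.8] z [107.9 111.4 113.5]
scene1.npz 35 15 x [-46.5 -44.1 -40.9] z [106.  111.  114.3]
scene1.npz 50 19 x [-46.3 -44.2 -40.4] z [107.7 110.5 113.9]
top1.npz -72 19 x [-45.6 -40.7 -36.9] z [105.6 111.7 116.9]
```

The flap is shut: the bar measures x -42 and top z 113 mm, as specified for shut. I'll back off, rise and move over the paddle.

Emit:
send_rows(
  increments=[
    [[0, -0.01, 0, 0], [0, -0.02, 0, 0], [0, -0.02, -0.01, 0], [0, 0, -0.03, 0], [0, 0, -0.04, 0], [-0.03, 0, -0.02, 0], [-0.04, 0.01, 0, 0], [-0.04, 0.02, 0, 0]],
  ],
)

```text
clock: 4.25
eef_pos: [0.4555, -0.0439, 0.2223]
tool_rot: [0.724, 0.69, -0.015, -0.013]
ft_force: [0.3, 0.6, 1.2]
grip_width: -0.0001
```

```bash
python3 st.py
```

```text
t 4.25 machine mm [ -64.1 -103.5  222.3] toolx ang 87.29 F [0.33 0.58 1.23] w -5.43479667150521e-05 tz [-0.039 -0.001 -0.999]
```

Emit:
send_rows(
  increments=[
    [[-0.025, 0.015, 0, 0.7], [-0.025, 0.015, 0, 0], [-0.015, 0.008, 0.01, 0], [-0.008, 0.003, 0.015, 0], [0, 0, 0.02, 0], [0, 0, 0.01, 0], [0, 0, 0, 0], [0, 0, 0, 0]],
  ],
)

```text
clock: 5.05
eef_pos: [0.5013, -0.1282, 0.1689]
tool_rot: [0.73, 0.684, -0.008, -0.003]
ft_force: [0.8, 0.8, 0.4]
grip_width: 0.0004
```

```bash
python3 st.py; python3 - <<'E'
from h import *
from workcell import viewer
for n in("scene","wrist","top"):
    c=viewer.camera(n); np.savez(n+"2.npz",**c)
    s=c["image"][120:280,210:400] if n=="scene" else c["image"]
    k=3.5 if n=="scene" else 1
    if n!="top": cv2.imwrite(f"pics/{n}2.png",cv2.resize(s[:,:,::-1],None,fx=k,fy=k,interpolation=cv2.INTER_CUBIC))
E
python3 bar.py scene2.npz top2.npz
```

```text
t 5.05 machine mm [ -13.3 -184.9  168.9] toolx ang 86.27 F [0.8  0.81 0.38] w 0.0004367813977038486 tz [-0.017 -0.006 -1.   ]
scene2.npz -72 26 x [-46.5 -43.9 -39.3] z [107.3 110.9 114.8]
scene2.npz -50 18 x [-47.1 -43.4 -39.2] z [106.5 110.9 114.2]
scene2.npz 35 17 x [-46.6 -43.5 -39.9] z [105.  110.  114.9]
scene2.npz 50 25 x [-46.7 -43.2 -36.6] z [106.6 110.9 115. ]
top2.npz -72 26 x [-45.8 -40.8 -37.1] z [106.7 111.2 116.7]
top2.npz -50 15 x [-44.9 -41.8 -38.6] z [108.5 112.  114.6]
top2.npz 35 14 x [-44.2 -41.5 -38.1] z [108.6 111.6 116.1]
top2.npz 50 30 x [-45.5 -40.9 -35.8] z [106.9 112.  115.5]
```

View pics/scene2.png

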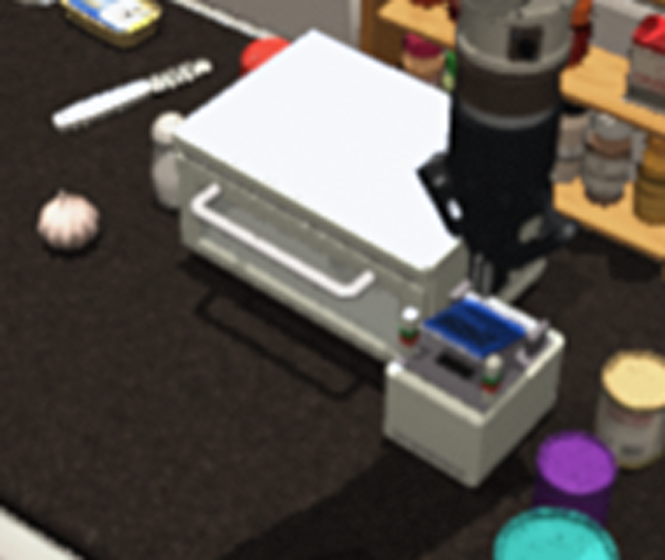

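View pics/wrist2.png

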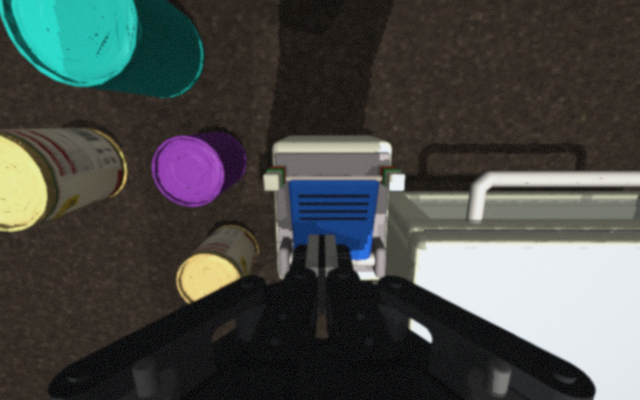

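Emit:
send_rows(
  increments=[
    [[0.005, -0.006, 0, 0], [0.002, -0.004, 0.005, 0], [0, 0, 0.007, 0], [0, 0, 0.006, 0], [0, 0, 0.003, 0], [0, 0, 0.001, 0], [0, 0, 0, 0], [0, 0, 0, 0]],
  ],
)

```text
clock: 6.0
eef_pos: [0.4917, -0.1197, 0.1473]
tool_rot: [0.729, 0.684, -0.007, -0.002]
ft_force: [-0.4, 0.6, 0.3]
grip_width: -0.0001
```

```bash
python3 st.py
```

```text
t 6.0 machine mm [ -23.4 -176.9  147.3] toolx ang 86.34 F [-0.43  0.62  0.27] w -0.00012996122833814106 tz [-0.013 -0.007 -1.   ]
```

Emit:
send_rows(
  increments=[
    [[0, 0, 0.0015, 0], [0, 0, 0.0015, 0], [0, 0, 0.0015, 0], [0, 0, 0.0015, 0], [0, 0, 0.0015, 0], [0, 0, 0.0015, 0], [0, 0, 0.0015, 0], [0, 0, 0.001, 0]],
  ],
)

```text
clock: 6.8
eef_pos: [0.4922, -0.12, 0.1354]
tool_rot: [0.729, 0.684, -0.007, -0.001]
ft_force: [-1.8, -0.1, 3.5]
grip_width: 0.0001
```

```bash
python3 st.py
```

```text
t 6.8 machine mm [ -23.  -177.3  135.4] toolx ang 86.32 F [-1.77 -0.14  3.5 ] w 7.322053322000055e-05 tz [-0.011 -0.008 -1.   ]
```

Emit:
send_rows(
  increments=[
    [[0, 0, 0.0015, 0], [0, 0, 0.0015, 0], [0, 0, 0.0015, 0], [0, 0, 0.001, 0], [0, 0, 0.001, 0], [0, 0, 0.001, 0], [0, 0, 0.001, 0], [0, 0, 0.0005, 0]],
  ],
)

```text
clock: 7.6
eef_pos: [0.4909, -0.1201, 0.1285]
tool_rot: [0.729, 0.684, -0.007, -0.001]
ft_force: [-2.1, 0.2, 5.7]
grip_width: 0.0002
```

```bash
python3 st.py; cat > look.py <<'E'
from h import *
from workcell import viewer
import sys
k=sys.argv[1]
c=viewer.camera("scene"); np.savez(f"scene{k}.npz",**c)
a=cv2.resize(c["image"][195:265,315:380,::-1],None,fx=8,fy=8,interpolation=cv2.INTER_CUBIC)
cv2.imwrite(f"pics/s{k}.png",a)
w=viewer.camera("wrist"); np.savez(f"wrist{k}.npz",**w)
cv2.imwrite(f"pics/w{k}.png",cv2.resize(w["image"][110:300,210:440,::-1],None,fx=3,fy=3,interpolation=cv2.INTER_CUBIC))
E
python3 look.py 3
```

```text
t 7.6 machine mm [ -24.2 -177.4  128.5] toolx ang 86.31 F [-2.07  0.23  5.66] w 0.00015110882932030286 tz [-0.012 -0.008 -1.   ]
```

View pics/s3.png

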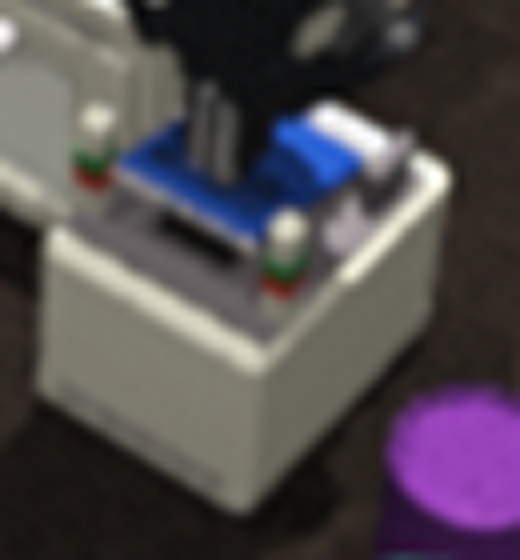

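View pics/w3.png

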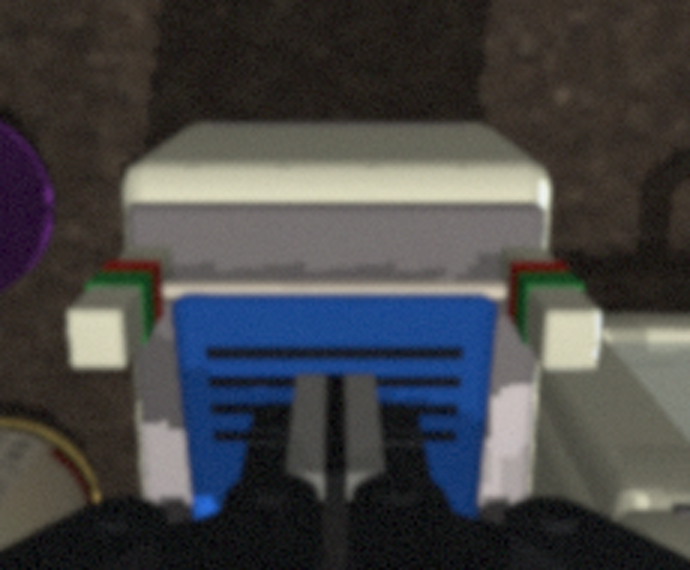

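```bash
cat > pad.py <<'E'
from h import *
import sys
O=np.array([.5255,.0556]); ex=np.array([.9983,-.0587]); ey=np.array([.0587,.9983])
for f in sys.argv[1:]:
    c=load(f); P=pts(c); d=P[...,:2]-O
    X,Y,Z=1e3*(d@ex),1e3*(d@ey),1e3*P[...,2]
    hsv=cv2.cvtColor(c["image"],cv2.COLOR_RGB2HSV); b=cv2.inRange(hsv,(100,100,40),(128,255,255))
    b=cv2.erode(b,np.ones((3,3)))>0
    m=b&(X>-50)&(X<25)&(abs(Y+178)<26)&(Z>95)&(Z<135)
    for _ in range(3):
        A=np.c_[X[m],np.ones(m.sum())]; k=np.linalg.lstsq(A,Z[m],rcond=None)[0]
        m&=abs(Z-(k[0]*X+k[1]))<4
    print(f,m.sum(),"x",np.percentile(X[m],[1,99]).round(1),"slope",np.arctan(-k[0]).round(3),"q",(.35-np.arctan(-k[0])).round(3),"z(-30)",(k[0]*-30+k[1]).round(1))
E
python3 pad.py scene0.npz top0.npz scene2.npz wrist2.npz top2.npz scene3.npz wrist3.npz; python3 st.py
```

```text
scene0.npz 188 x [-40.4  11.1] slope 0.365 q -0.015 z(-30) 124.9
top0.npz 243 x [-41.2  12.8] slope 0.376 q -0.026 z(-30) 125.5
scene2.npz 185 x [-40.7  12. ] slope 0.37 q -0.02 z(-30) 125.1
wrist2.npz 4971 x [-45.8  12.9] slope 0.35 q -0.0 z(-30) 124.4
t 7.7 machine mm [ -24.1 -177.4  128.5] toolx ang 86.32 F [-2.51  1.2   5.97] w 0.0002114285178606593 tz [-0.011 -0.008 -1.   ]Traceback (most recent call last):
  File "pad.py", line 13, in <module>
    print(f,m.sum(),"x",np.percentile(X[m],[1,99]).round(1),"slope",np.arctan(-k[0]).round(3),"q",(.35-np.arctan(-k[0])).round(3),"z(-30)",(k[0]*-30+k[1]).round(1))
                        ~~~~~~~~~~~~~^^^^^^^^^^^^^
    return _quantile_unchecked(
        a, q, axis, out, overwrite_input, method, keepdims, weights)
    return _ureduce(a,
                    func=_quantile_ureduce_func,
    ...<5 lines>...
                    overwrite_input=overwrite_input,
                    method=method)
    r = func(a, **kwargs)
    result = _quantile(arr,
                       quantiles=q,
    ...<2 lines>...
                       out=out,
                       weights=wgt)
    slices_having_nans = np.isnan(arr[-1, ...])
                                  ~~~^^^^^^^^^
IndexError: index -1 is out of bounds for axis 0 with size 0
```

```bash
python3 pad.py wrist3.npz;
```

```text
wrist3.npz 3622 x [-48.6  -5.5] slope 0.216 q 0.134 z(-30) 117.4
```

Emit:
send_rows(
  increments=[
    [[0, 0, 0.0008, 0], [0, 0, 0.0008, 0], [0, 0, 0.0008, 0], [0, 0, 0.0008, 0], [0, 0, 0.0003, 0], [0, 0, 0.0003, 0], [0, 0, 0.0003, 0], [0, 0, 0.0003, 0]],
  ],
)

```text
clock: 8.5
eef_pos: [0.4906, -0.1201, 0.1274]
tool_rot: [0.729, 0.684, -0.006, 0.0]
ft_force: [-2.3, 0.4, 6.2]
grip_width: 0.0
```

```bash
python3 st.py; python3 look.py 4; python3 pad.py wrist4.npz; python3 st.py
```

```text
t 8.5 machine mm [ -24.5 -177.4  127.4] toolx ang 86.31 F [-2.35  0.38  6.19] w 3.8168529034913056e-05 tz [-0.009 -0.009 -1.   ]
wrist4.npz 3691 x [-48.9  -6.3] slope 0.196 q 0.154 z(-30) 116.3
t 8.6 machine mm [ -24.5 -177.4  127.4] toolx ang 86.32 F [-2.05  0.87  6.33] w 0.00038471145469959203 tz [-0.009 -0.009 -1.   ]
```

View pics/w4.png

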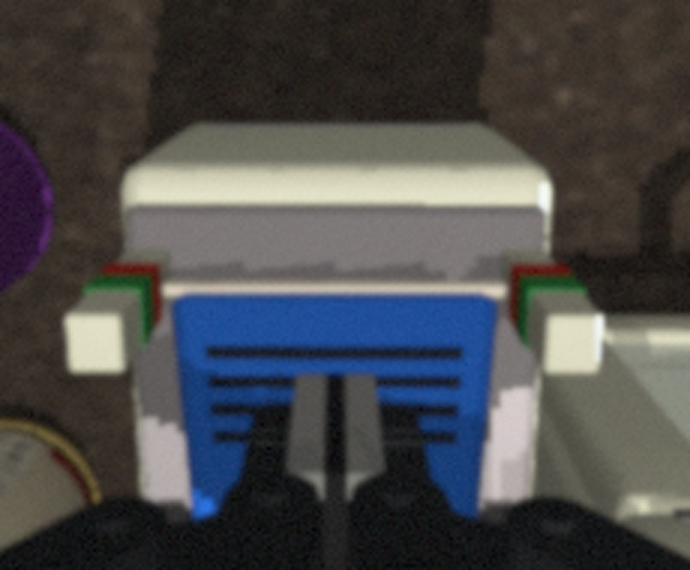

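View pics/s4.png

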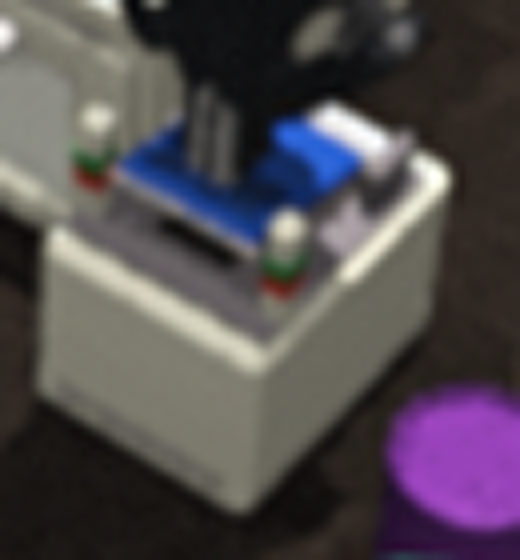

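Emit:
send_rows(
  increments=[
    [[0, 0, 0.0008, 0], [0, 0, 0.0008, 0], [0, 0, 0.0008, 0], [0, 0, 0.0006, 0], [0, 0, 0.0004, 0], [0, 0, 0.0004, 0], [0, 0, 0.0004, 0], [0, 0, 0.0004, 0]],
  ],
)

```text
clock: 9.4
eef_pos: [0.4903, -0.12, 0.1265]
tool_rot: [0.729, 0.684, -0.006, 0.001]
ft_force: [-2.4, 1.1, 6.7]
grip_width: -0.0
```

```bash
python3 st.py; python3 look.py 5; python3 pad.py wrist5.npz; python3 bar.py scene5.npz; python3 - <<'E'
from h import *
from workcell import viewer
for i in range(10): c=viewer.camera("scene")
w=viewer.camera("wrist"); np.savez("wrist6.npz",**w)
cv2.imwrite("pics/end.png",c["image"][:,:,::-1])
E
python3 pad.py wrist6.npz; python3 st.py
```

```text
t 9.4 machine mm [ -24.8 -177.4  126.5] toolx ang 86.31 F [-2.42  1.08  6.69] w -3.9196930584490775e-05 tz [-0.007 -0.009 -1.   ]
wrist5.npz 3718 x [-49.1  -6.9] slope 0.178 q 0.172 z(-30) 115.4
scene5.npz -72 26 x [-46.6 -43.4 -38.2] z [107.1 110.9 114.3]
scene5.npz -50 19 x [-47.  -43.8 -39.5] z [106.6 111.2 114.2]
scene5.npz 35 16 x [-47.6 -44.  -40.2] z [107.8 112.1 114.4]
scene5.npz 50 23 x [-46.5 -43.1 -36.4] z [105.7 111.3 115.1]
wrist6.npz 3730 x [-49.1  -6.6] slope 0.178 q 0.172 z(-30) 115.4
t 10.05 machine mm [ -24.8 -177.4  126.5] toolx ang 86.32 F [-1.28 -0.05  6.66] w -0.00031313517972900574 tz [-0.007 -0.009 -1.   ]
```

View pics/w5.png

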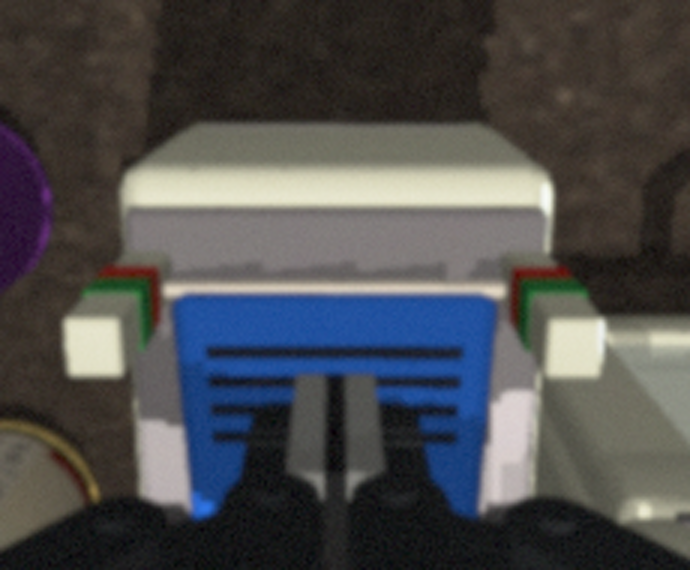

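View pics/end.png

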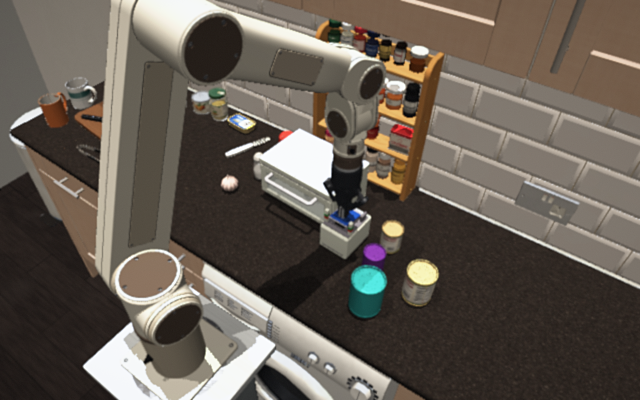

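Travel is steady at 0.172 rad (6.7 N) over 0.6 s of holding. The flap is still shut and nothing else has moved, so I'm handing in.

```bash
python3 -c "
from workcell import order
print(order.job_done())"; python3 st.py
```

```text
the job is handed in; nothing more can be done
None
the job is handed in; nothing more can be done
```

I pushed the flap shut with closed fingers on its handle. Then I pressed the blue paddle into the green band and handed the job in at about 10 s, still holding it there.

**Flap:** The last push met firm resistance (12 N along the push, 9 N upward). The handle bar then measured about x = -42 mm with its top at 113 mm, as specified for shut. The two cameras differ by about 2 mm on the bar's x. The bar read the same in later checks after I let go.

**Paddle:** The wrist camera's depth gave 0.172 rad of travel (band 0.11 to 0.24). It was unchanged over 0.6 s of holding at 6.7 N, which is a little over the 6 N expected at mid-band. It never came near the stop.

**Other objects:** In the last picture the garlic, salt shaker and tin look to be where they started. I judged this by eye and did not measure them.

**Not checked:** I did not look at the mug behind the shut flap. Nothing entered the cabinet and no contact with the mug was seen.

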